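Click the use-by day wheel on to the pointer

ROBOT

A 6-joint arm with a two-finger parallel gripper is mounted at the origin on the work surface. World frame = base frame: x ahead of the robot, y to its left, z up, the work surface at z = 0. Lengths are in m, angles in rad, forces in N, time in s.
With the tool pointing down it reaches from about 0.15 to 0.775 m from the base axis. Payload 6.1 kg.
Tool frame: the origin (TCP) lies on the mounting face of the last link; the fingertips stand 173 mm ahead of it and the grasp point (between the pads) lies 155 mm ahead of it; z points along the fingers, y is the direction in which the jaws open and shut (so a half turn about z gives the same grasp; the last joint's range is limited). The gripper opens to 85 mm and grips with 20 to 120 N. Pads are 22 mm wide; open, the fingers measure 114 mm over their backs; the gripper's body (76 mm by 85 mm) begins 54 mm behind the grasp point. The pads swing forward as they close: fully open they stand 13 mm farther back than shut.
Start: joints at [1.297, 0.126, -0.04, 1.405, 0, 1.571], TCP at [0.142, 0.505, 0.405] pointing down, gripper open.
Joint ranges: [-2.72, 2.72], [-0.95, 1.95], [-1.27, 1.35], [-1.78, 2.02], [-1.46, 1.47], [-3.14, 3.14]. Speed limits (rad/s): [2.39, 2.39, 3.01, 3.14, 3.14, 3.14].

INTERFACE

Orientations are given as a unit quaternion [x, y, z, w].
In Python, from cell import telemetry, camera, hand_in gives the robot as it stands.
- The arm moves only by the tool move_arm, never from a script. Its arguments are lists of equal length, an entry for each row: "claw": the closure, from 0 (fully open) to 1 (shut); "dp": the shift along the tool's x, y, z scaled (see below), a list of three; "rotation": the turn, a rotation vector about the tool's x, y, z scaled (see below), a list of three. In form: {"claw": [claw, ...], "dp": [[x, y, z], ...], "rotation": [[wx, wy, wz], ...]}. A call has exactly 10 rows; each row is the pose to reach, as a shift and turn from the pose commanded when the call began, along the tool's axes at that moment, turning the shorter way round; what a row does not reach only later rows make up. The controller multiplies each number of a shift by 0.15 m and each number of a turn by 180 degrees. A row lasts 1/8 s, in which the tool goes at most 62.5 mm and 10.7 degrees, less where a joint would pass 70% of its speed; a pose out of reach is approached as far as the arm can. A call with a number of a shift or a turn outside -1 to 1 is refused whole. A call with a gripper value outside its range is refused whole. The fingers move at their own pace and stop on an object; "grip_force" is the grip in N (left out, the last holds). Time passes only in rows, so rows that repeat a pose let the fingers close, or fill a call up. It gives the time, the measured TCP pose, the force and the opening at its end, in the units of the state.
- telemetry.sense(): the state, without advancing time (a new reading comes with each control period).
- camera(name): name is "scene" or "side" or "wrist"; returns a dict with "img" (400x640x3 uint8, red, green, blue), "camera_matrix" (3x3 intrinsics, pixels), "R" (3x3) and "t" (3): a world point X has camera coordinates R X + t; the wrist camera has in their place "T_tool_cam" (4x4, takes a point from camera to tool coordinates, whose origin is the TCP and whose axes are the flange's). Camera axes: x right, y down, z forward; pixel columns grow to the right and rows downward; lengths in m; the calibration is good to about 2 mm. A picture is of the moment at which its call begins: read the wrist's pose just before it. There is no depth.
- hand_in(): hands the job in, once; it reports no verdict.
The state is a dict: "t": time; "joint_positions": joint angles; "qd": joint speeds; "effort": joint torques, N m; "eef_pos": TCP position; "ee_rot": TCP orientation; "contact_force": force on the tool from outside, world axes, zero at the start; "torque": the same for the moment, N m; "finger_gap": opening from 0.0 (shut) to 1.0 (fully open).
Only numpy, scipy, OpenCV 4.12 (cv2) and the standard library are available. Lean on these libraries where they do the work, as an engineer would, in place of code of your own. Each camera call takes 0.05 s, during which the arm holds its last target. There are 200 camera calls.

TASK

The closed tin has just been refilled: with a fingertip, flick the tabs of the white day wheel on its lid anticlockwise (seen from above), one click at a time and letting it come to rest at every click, until the long ridged tab rests at the tin's pointer, without running past it. Use a light touch, do not pinch, lift, tip or shove the tin along, and leave the jug, saucer and jar as they stand. Finish with the hand clear.

Things in the scene. Friction and masses are not known exactly. Their poses are not given: they have to be found in the camera images.
- tin: closed round metal tin, 103 mm across the lid, 86 mm high (111 mm with the wheel), about 0.9 kg, loose on the counter; origin: centre of its underside, z up. A fixed pointer lug juts from its side along the tin's own -x: 12 mm wide, 66 to 74 mm above the counter, reaching 89 mm from the axis
- wheel_centre (a point): on the wheel's upright axis (the tin's axis), 97 mm above the counter, mid-thickness of the wheel: flat white plastic, 92 to 102 mm above the counter, hub 84 mm across with a steel cap up to 110 mm, and seven even tabs 9 mm wide, six ending 70 mm from the axis. Gaps between tabs are 42 mm wide 57 mm from the axis, 50 mm wide at 66 mm, open below and outward; the tin lies within 52 mm
- pointer_tip (a point): tip of the fixed pointer lug, upper side, 89 mm from the axis, 74 mm above the counter, 18 mm below the underside of the tabs
- long_tab_tip (a point): outer end of the wheel's one long tab, mid-thickness, 78 mm from the axis, 97 mm above the counter; turns with the wheel. This tab alone has a raised ridge along its top, 7 mm wide, up to 111 mm above the counter
- daywheel (a joint): turn of the day wheel about the tin's upright axis, rad, growing anticlockwise from above; 0 = long tab over the pointer. One click = one tab = 0.898 rad; let go, it snaps to the nearest whole click (a tab over the pointer). About 1 N on a tab turns it. Starts 2, 3 or 4 clicks short (-1.80, -2.69 or -3.59), now and then balanced half-way between two of these. End stops -4.04, 2.24
- jug: clear plastic measuring jug, 96 mm across the rim, 115 mm high, handle on its +y side out to 81 mm from its axis, bystander; origin at the centre of its underside
- saucer: white ceramic saucer, 140 mm across, 18 mm high, bystander; origin at the centre of its underside
- jar: closed glass jar with a steel cap, 60 mm across, 85 mm high, bystander; origin at the centre of its underside
There are look-alikes about, which are no part of the job. Leave any blue or yellow look-alike of the tin alone.

How it is judged:
By the outcome, as a careful person would: the job done as asked, in the order asked, and still so for the second after the job is handed in, with the robot touching nothing.
It also fails if it takes over 58 s, if anything falls off the work surface, if the arm or the gripper's body presses on something with over 40 N, if the wrist force passes 120 N, or if a joint passes its speed limit or range.

## Working session

There is one attempt and no reset: what is moved stays moved. The work goes in short steps, Python scripts to look and compute and a tool call to move; the robot and the scene stay as the last step left them, time stands still between calls to the robot, and variables do not carry over. Pictures are saved under pics/ and viewed, about 8 in all and at most 12, crops included, and the job is handed in when it is done.

Besides the shell and the picture viewer there is one more tool, called after ">>>" as name(argument=value, ...) on one line, values as JSON. move_arm: Moves the arm, as the interface text tells. Shifts and turns lie within -1 to 1; 1 stands for 0.15 m of shift or 180 degrees of turn. Its arguments: {"type":"object","properties":{"claw":{"type":"array"},"dp":{"type":"array"},"rotation":{"type":"array"},"grip_force":{"type":"number"}},"required":["claw","dp","rotation"]}

```bash
mkdir -p pics; ls
cat > h.py <<'E'
import numpy as np, cv2
from cell import telemetry, camera, hand_in
from scipy.spatial.transform import Rotation as Ro
def shot(name,fn):
    c=camera(name); cv2.imwrite('pics/'+fn,c['img'][:,:,::-1]); np.savez('pics/'+fn+'.npz',**c); return c
E
python3 - <<'E'
from h import *
s=telemetry.sense(); print(s)
for n in('scene','side','wrist'):
    c=shot(n,n+'0.png'); print(n,c['camera_matrix'],c.get('R'),c.get('t'),c.get('T_tool_cam'))
E
```

```text
pics
{'t': 0.0, 'joint_positions': array([ 1.29699601e+00,  1.26385416e-01, -4.05804612e-02,  1.40539686e+00,
       -3.52833022e-05,  1.57081277e+00]), 'qd': array([-1.33913329e-04, -3.39423633e-04, -8.01458408e-04,  8.47704476e-04,
       -3.06627963e-05, -5.30216459e-04]), 'effort': array([-1.65593719e-04, -4.35909390e+01,  3.52928174e+01,  1.71539211e-02,
        6.91381706e-05, -5.98719325e-06]), 'eef_pos': array([0.14192688, 0.50532472, 0.40393802]), 'ee_rot': array([ 1.36481027e-01,  9.90642375e-01, -7.78286083e-04, -8.94033800e-05]), 'contact_force': array([ 0.02625029, -1.056809  , -0.6412527 ]), 'torque': array([ 0.00978232, -0.01400838, -0.04383608]), 'finger_gap': 1.0010281229784983}
scene [[417.80154662   0.         320.00942515]
 [  0.         417.80154662 194.49788317]
 [  0.           0.           1.        ]] [[-0.09537142  0.99537514  0.01151659]
 [ 0.59659959  0.06641652 -0.79978608]
 [-0.79685207 -0.06940594 -0.60017464]] [ 0.07054413 -0.25837301  1.48387242] None
side [[441.85533301   0.         322.95676014]
 [  0.         441.85533301 198.93096326]
 [  0.           0.           1.        ]] [[ 9.98162342e-01 -6.05944067e-02 -5.06210611e-04]
 [-4.06767601e-02 -6.63823333e-01 -7.46782421e-01]
 [ 4.49148033e-02  7.45430681e-01 -6.65068237e-01]] [-0.57916777  0.08832167  1.21664231] None
wrist [[306.87141253   0.         318.36002341]
 [  0.         306.87141253 198.77609612]
 [  0.           0.           1.        ]] None None [[-8.08952708e-04 -9.64053295e-01 -2.65707716e-01  6.62766110e-02]
 [ 9.99999476e-01 -9.46597166e-04  3.89969228e-04  4.59008298e-04]
 [-6.27469290e-04 -2.65707261e-01  9.64053555e-01  3.11822944e-02]
 [ 0.00000000e+00  0.00000000e+00  0.00000000e+00  1.00000000e+00]]
```

View pics/scene0.png

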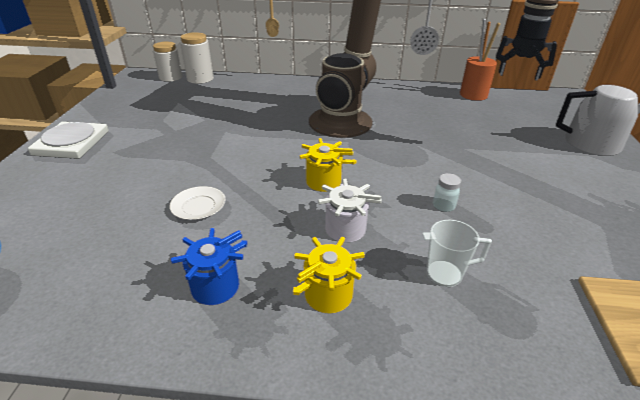

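View pics/side0.png

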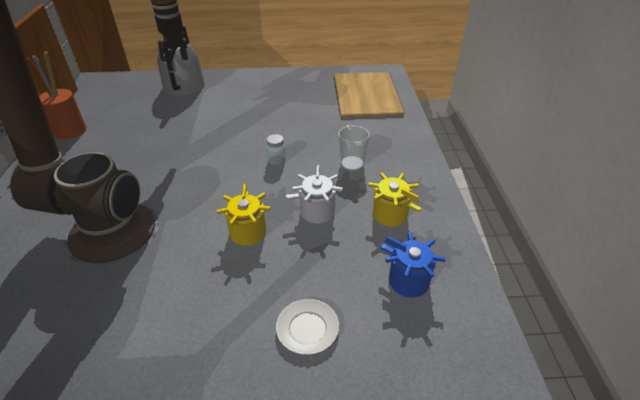

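The white-wheeled tin is at scene (347,205) and side (317,190). There are yellow look-alikes on both sides and a blue one farther off. I'll zoom in on the tin.

Run:
```python
from h import *
a=cv2.imread('pics/scene0.png')[165:250,295:395]; b=cv2.imread('pics/side0.png')[160:230,275:359]
a=cv2.resize(a,None,fx=5,fy=5,interpolation=2); b=cv2.resize(b,(480,400),interpolation=2)
a=a[:,:400]if 0 else a
b=cv2.copyMakeBorder(b,0,25,0,0,0); a=cv2.resize(a,(400,340)); b=cv2.resize(b,(400,340))
cv2.imwrite('pics/crop0.png',np.hstack([a,b]))
def ray(n,uv):
    c=np.load(f'pics/{n}0.png.npz'); d=c['R'].T@np.linalg.inv(c['camera_matrix'])@[*uv,1]; return -c['R'].T@c['t'],d/np.linalg.norm(d)
def at(n,uv,z):
    o,d=ray(n,uv); return (o+d*(z-o[2])/d[2]).round(4)
for k,p,q in (('white',(348,194),(317,182)),('yelA',(324,149),(243,203)),('yelB',(330,257),(394,186)),('blue',(207,250),(414,252))):
    print(k,at('scene',p,.11),at('side',q,.11))
print('jar',at('scene',(448,181),.085),at('side',(275,139),.085)); print('jug',at('scene',(454,233),.115),at('side',(353,136),.115)); print('saucer',at('scene',(198,203),.018))
```

```text
white [0.5734 0.0473 0.11  ] [0.5667 0.0439 0.11  ]
yelA [ 0.3794 -0.0251  0.11  ] [ 0.3721 -0.0293  0.11  ]
yelB [0.7779 0.0215 0.11  ] [0.7727 0.0144 0.11  ]
blue [ 0.7845 -0.2165  0.11  ] [ 0.776  -0.2216  0.11  ]
jar [0.4575 0.2945 0.085 ] [0.4459 0.2964 0.085 ]
jug [0.6885 0.2669 0.115 ] [0.6883 0.2533 0.115 ]
saucer [ 0.5311 -0.335   0.018 ]
```

View pics/crop0.png

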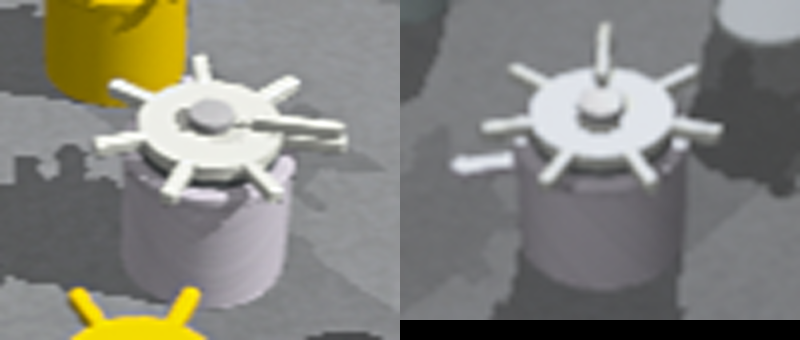

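The white tin is at about (0.570, 0.046), with its long tab pointing toward +y and its pointer toward -x, which reads as 2 clicks short. I'll close the gripper and move to a vantage point beside it.

>>> move_arm(claw=[1, 1, 1, 1, 1, 1, 1, 1, 1, 1], dp=[[-0.08, -0.04, 0], [-0.17, -0.08, 0], [-0.26, -0.12, 0], [-0.34, -0.16, 0], [-0.43, -0.21, 0], [-0.51, -0.25, 0], [-0.6, -0.29, 0], [-0.68, -0.33, 0], [-0.77, -0.37, 0], [-0.855, -0.41, 0]], rotation=[[0, 0, 0], [0, 0, 0], [0, 0, 0], [0, 0, 0], [0, 0, 0], [0, 0, 0], [0, 0, 0], [0, 0, 0], [0, 0, 0], [0, 0, 0]], grip_force=20)

```text
t: 1.4
eef_pos: [0.2495, 0.4109, 0.4047]
ee_rot: [0.136, 0.991, -0.0, 0.0]
contact_force: [0.8, 0.9, 0.4]
finger_gap: -0.003
```

>>> move_arm(claw=[1, 1, 1, 1, 1, 1, 1, 1, 1, 1], dp=[[-0.08, -0.04, 0], [-0.17, -0.08, 0], [-0.26, -0.12, 0], [-0.34, -0.16, 0], [-0.43, -0.21, 0], [-0.51, -0.25, 0], [-0.6, -0.29, 0], [-0.68, -0.33, 0], [-0.77, -0.37, 0], [-0.855, -0.41, 0]], rotation=[[0, 0, 0], [0, 0, 0], [0, 0, 0], [0, 0, 0], [0, 0, 0], [0, 0, 0], [0, 0, 0], [0, 0, 0], [0, 0, 0], [0, 0, 0]])

```text
t: 2.65
eef_pos: [0.3564, 0.317, 0.4047]
ee_rot: [0.136, 0.991, 0.0, 0.0]
contact_force: [0.1, -0.1, 0.2]
finger_gap: -0.005
```

>>> move_arm(claw=[1, 1, 1, 1, 1, 1, 1, 1, 1, 1], dp=[[-0.08, -0.04, 0], [-0.17, -0.08, 0], [-0.26, -0.12, 0], [-0.34, -0.16, 0], [-0.43, -0.21, 0], [-0.51, -0.25, 0], [-0.6, -0.29, 0], [-0.68, -0.33, 0], [-0.77, -0.37, 0], [-0.855, -0.41, 0]], rotation=[[0, 0, 0], [0, 0, 0], [0, 0, 0], [0, 0, 0], [0, 0, 0], [0, 0, 0], [0, 0, 0], [0, 0, 0], [0, 0, 0], [0, 0, 0]])

```text
t: 3.9
eef_pos: [0.4632, 0.2231, 0.4047]
ee_rot: [0.136, 0.991, 0.0, 0.0]
contact_force: [-0.5, -0.2, -0.3]
finger_gap: 0.0
```

>>> move_arm(claw=[1, 1, 1, 1, 1, 1, 1, 1, 1, 1], dp=[[-0.1, -0.05, 0], [-0.21, -0.1, 0], [-0.32, -0.15, 0], [-0.43, -0.2, 0], [-0.53, -0.25, 0], [-0.64, -0.3, 0], [-0.75, -0.35, 0], [-0.855, -0.41, 0], [-0.855, -0.41, 0], [-0.855, -0.41, 0]], rotation=[[0, 0, 0], [0, 0, 0], [0, 0, 0], [0, 0, 0], [0, 0, 0], [0, 0, 0], [0, 0, 0], [0, 0, 0], [0, 0, 0], [0, 0, 0]])

```text
t: 5.15
eef_pos: [0.5692, 0.1299, 0.4046]
ee_rot: [0.137, 0.991, 0.0, -0.0]
contact_force: [0.5, 0.6, 0.5]
finger_gap: -0.003
```

Run:
```python
from h import *
s=telemetry.sense(); np.savez('pics/s1.npz',p=s['eef_pos'],q=s['ee_rot']); c=shot('wrist','w1.png')
print(s['t'],s['eef_pos'],s['ee_rot'],s['contact_force'],s['torque'],s['finger_gap'],s['joint_positions'])
```

```text
5.15 [0.56921967 0.12990285 0.40462475] [ 1.36505931e-01  9.90639222e-01  5.95543636e-05 -2.43309174e-04] [0.49501308 0.56487641 0.48899885] [ 0.01579436 -0.03084034  0.00063669] -0.0028405807484813373 [2.24310447e-01 2.39251869e-01 9.75481952e-02 1.42950577e+00
 2.83410677e-04 4.98177326e-01]
```

View pics/w1.png

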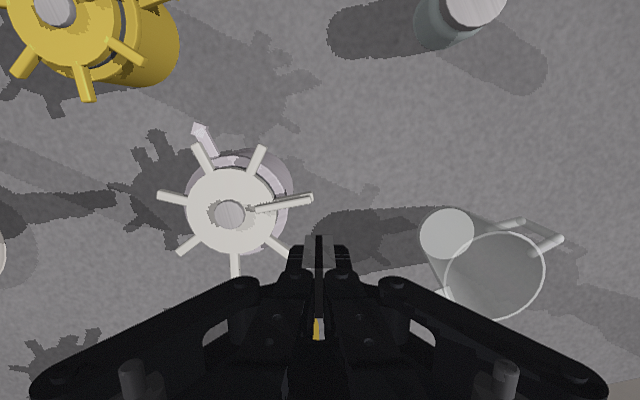

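The wrist view shows the cap at (229,213), the long tab tip at (312,197), the pointer tip at (197,125) and short tab tips at (264,147) and (199,146). I'll convert these to positions.

```bash
cat >> h.py <<'E'
def wat(fn,s,uv,z):
    c=np.load('pics/'+fn+'.npz'); T=c['T_tool_cam']; R=Ro.from_quat(s['q']).as_matrix()
    o=R@T[:3,3]+s['p']; d=R@T[:3,:3]@np.linalg.inv(c['camera_matrix'])@[*uv,1]
    return o+d*(z-o[2])/d[2]
E
python3 - <<'E'
from h import *
s=np.load('pics/s1.npz'); f=lambda u,z:wat('w1.png',s,u,z)
cap=f((229,213),.110); print('cap',cap)
P={n:f(u,.102) for n,u in dict(t264=(264,147),t199=(199,146),t158=(158,195),t180=(180,252),t235=(235,277)).items()}
P['long']=f((312,197),.111); P['ptr']=f((197,125),.074)
pts=np.array([P[k] for k in list(P)[:5]])[:,:2]
from scipy.optimize import least_squares
r=least_squares(lambda x:np.hypot(*(pts-x).T)-.070,cap[:2]); c=r.x; print('fit',c,r.fun)
for k,v in P.items():
    d=v[:2]-c; dc=v[:2]-cap[:2]; print(k,v[:2].round(4),np.hypot(*d).round(4),np.degrees(np.arctan2(d[1],d[0])).round(1),'|cap',np.hypot(*dc).round(4),np.degrees(np.arctan2(dc[1],dc[0])).round(1))
E
```

```text
cap [0.56626406 0.04762153 0.11      ]
fit [0.56962942 0.05016372] [-0.00245715 -0.00261975  0.00146468 -0.00144068 -0.00343017]
t264 [0.5192 0.0951] 0.0675 138.3 |cap 0.0668 134.7
t199 [0.5029 0.0406] 0.0674 -171.8 |cap 0.0637 -173.7
t158 [ 0.5342 -0.0119] 0.0715 -119.7 |cap 0.0676 -118.3
t180 [ 0.5925 -0.0145] 0.0686 -70.6 |cap 0.0674 -67.1
t235 [0.6322 0.0273] 0.0666 -20.0 |cap 0.069 -17.1
long [0.572  0.1239] 0.0738 88.2 |cap 0.0765 85.7
ptr [0.4837 0.035 ] 0.0873 -170.0 |cap 0.0835 -171.3
```

Estimates agree on a centre of about (0.5685, 0.048). The tabs sit near 87°+51.4°k and the pointer near 189°, so the wheel is at rest 2 clicks short. My plan is to lower the shut fingertips into the gap behind the long tab, at 61° and r = 73 mm. I then sweep one tab pitch so the finger ends centred in the gap, pause, and repeat.

>>> move_arm(claw=[1, 1, 1, 1, 1, 1, 1, 1, 1, 1], dp=[[-0.06, -0.01, 0.1], [-0.12, -0.03, 0.2], [-0.19, -0.04, 0.3], [-0.252, -0.053, 0.4], [-0.252, -0.053, 0.5], [-0.252, -0.053, 0.58], [-0.252, -0.053, 0.64], [-0.252, -0.053, 0.68], [-0.252, -0.053, 0.7], [-0.252, -0.053, 0.7]], rotation=[[0, 0, 0], [0, 0, 0], [0, 0, 0], [0, 0, 0], [0, 0, 0], [0, 0, 0], [0, 0, 0], [0, 0, 0], [0, 0, 0], [0, 0, 0]])

```text
t: 6.45
eef_pos: [0.6035, 0.1121, 0.2999]
ee_rot: [0.136, 0.991, 0.0, 0.0]
contact_force: [-0.3, -0.0, 0.2]
finger_gap: -0.005
```

Run:
```python
from h import *
s=telemetry.sense(); np.savez('pics/s2.npz',p=s['eef_pos'],q=s['ee_rot']); print(s['t'],s['eef_pos'],s['contact_force'])
c=shot('wrist','w2.png'); d=shot('side','side2.png'); e=shot('scene','scene2.png')
r=lambda i:cv2.resize(i[:,:,::-1],(400,300),interpolation=2)
cv2.imwrite('pics/m2.png',np.vstack([np.hstack([r(c['img'][100:340,150:470]),r(d['img'][130:235,250:390])]),np.hstack([r(e['img'][135:255,280:440]),r(d['img'])])]))
C=np.array([.5685,.048])
for a0,a1,n in((0,26,10),(26,51.4,10)):
    R=Ro.from_quat(s['ee_rot']).as_matrix()
    base=np.radians(61.3+a0); rot=Ro.from_rotvec([0,0,-np.radians(0)])
    Rb=Ro.from_rotvec([0,0,np.radians(a0)]).as_matrix()@R
    for k in range(1,n+1):
        a=np.radians(61.3+a0+(a1-a0)*k/n)
        d=.073*np.array([np.cos(a)-np.cos(base),np.sin(a)-np.sin(base),0])
        print((Rb.T@d/.15).round(3),round(-(a1-a0)*k/n/180,4))
```

```text
6.45 [0.60354013 0.11211087 0.29985605] [-0.32076938 -0.03181963  0.18615156]
[ 0.022  0.004 -0.   ] -0.0144
[ 0.043  0.008 -0.   ] -0.0289
[ 0.065  0.01  -0.   ] -0.0433
[ 0.087  0.012 -0.   ] -0.0578
[ 0.109  0.013 -0.   ] -0.0722
[ 0.132  0.012 -0.   ] -0.0867
[ 0.154  0.011 -0.   ] -0.1011
[ 0.176  0.008 -0.   ] -0.1156
[ 0.197  0.005 -0.   ] -0.13
[ 0.219  0.    -0.   ] -0.1444
[ 0.021  0.004 -0.   ] -0.0141
[ 0.042  0.008 -0.   ] -0.0282
[ 0.064  0.01  -0.   ] -0.0423
[ 0.085  0.012 -0.   ] -0.0564
[ 0.107  0.013 -0.   ] -0.0706
[ 0.128  0.012 -0.   ] -0.0847
[ 0.15   0.011 -0.   ] -0.0988
[ 0.171  0.009 -0.   ] -0.1129
[ 0.193  0.005 -0.   ] -0.127
[ 0.214  0.001 -0.   ] -0.1411
```

View pics/m2.png

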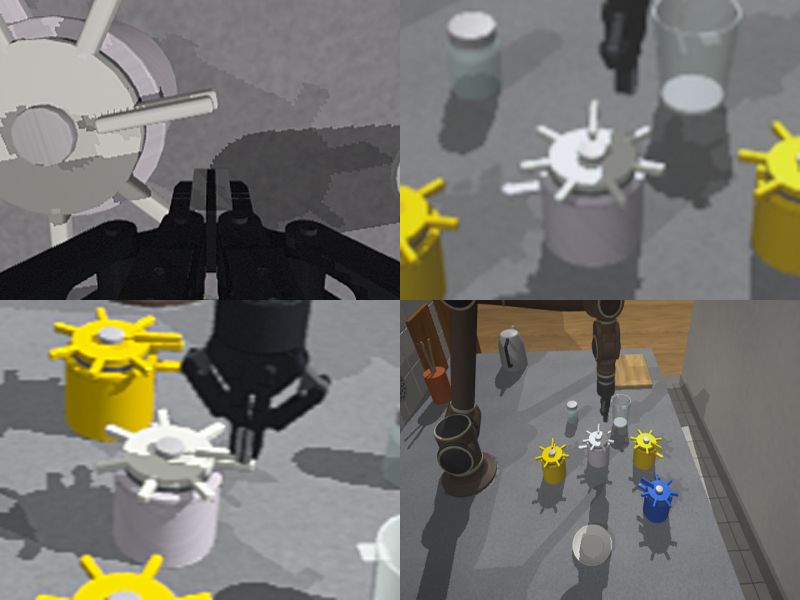

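The fingertips hover in the gap on the clockwise side of the long tab: long tab tip at crop (213,100), trailing tab root near (140,195). A quick recheck of the geometry from this closer view before descending.

Run:
```python
from h import *
s=np.load('pics/s2.npz'); f=lambda x,y,z:wat('w2.png',s,(150+x*.8,100+y*.8),z)[:2].round(4)
cap=f(43,136,.110); print('cap',cap)
for n,p in dict(long=f(215,98,.111),tab137r=f(88,50,.102),trail=f(140,195,.102),trail2=f(163,215,.102)).items():
    d=p-cap; print(n,p,np.hypot(*d).round(4),np.degrees(np.arctan2(d[1],d[0])).round(1))
```

```text
cap [0.5678 0.0474]
long [0.5716 0.1236] 0.0763 87.1
tab137r [0.5385 0.0765] 0.0413 135.2
trail [0.609  0.0764] 0.0504 35.1
trail2 [0.622  0.0837] 0.0652 33.8
```

The geometry is confirmed, so I'm descending and then sweeping one pitch.

>>> move_arm(claw=[1, 1, 1, 1, 1, 1, 1, 1, 1, 1], dp=[[0, 0, 0.04], [0, 0, 0.08], [0, 0, 0.12], [0, 0, 0.16], [0, 0, 0.2], [0, 0, 0.23], [0, 0, 0.26], [0, 0, 0.28], [0, 0, 0.285], [0, 0, 0.285]], rotation=[[0, 0, 0], [0, 0, 0], [0, 0, 0], [0, 0, 0], [0, 0, 0], [0, 0, 0], [0, 0, 0], [0, 0, 0], [0, 0, 0], [0, 0, 0]])

```text
t: 7.85
eef_pos: [0.6036, 0.112, 0.257]
ee_rot: [0.136, 0.991, 0.0, 0.0]
contact_force: [0.2, 0.1, -0.3]
finger_gap: 0.001
```

>>> move_arm(claw=[1, 1, 1, 1, 1, 1, 1, 1, 1, 1], dp=[[0.022, 0.004, 0], [0.043, 0.008, 0], [0.065, 0.01, 0], [0.087, 0.012, 0], [0.109, 0.013, 0], [0.132, 0.012, 0], [0.154, 0.011, 0], [0.176, 0.008, 0], [0.197, 0.005, 0], [0.219, 0, 0]], rotation=[[0, 0, -0.0144], [0, 0, -0.0289], [0, 0, -0.0433], [0, 0, -0.0578], [0, 0, -0.0722], [0, 0, -0.0867], [0, 0, -0.1011], [0, 0, -0.1156], [0, 0, -0.13], [0, 0, -0.1444]])

```text
t: 9.1
eef_pos: [0.5722, 0.1211, 0.2573]
ee_rot: [-0.091, 0.996, 0.0, 0.001]
contact_force: [0.7, 1.4, -0.1]
finger_gap: -0.001
```

Run:
```python
from h import *
s=telemetry.sense(); np.savez('pics/s3.npz',p=s['eef_pos'],q=s['ee_rot']); print(s['t'],s['eef_pos'],s['ee_rot'],s['contact_force'],s['torque'])
c=shot('wrist','w3.png'); d=shot('side','side3.png')
r=lambda i:cv2.resize(i[:,:,::-1],(400,300),interpolation=2)
cv2.imwrite('pics/m3.png',np.hstack([r(c['img'][100:340,80:400]),r(d['img'][130:235,250:390])]))
```

```text
9.1 [0.57216309 0.12108082 0.25730615] [-9.05839764e-02  9.95888610e-01  2.74663613e-04  5.87209040e-04] [ 0.6742867   1.40938376 -0.09348455] [ 0.22702993 -0.23794304 -0.03018008]
```

View pics/m3.png

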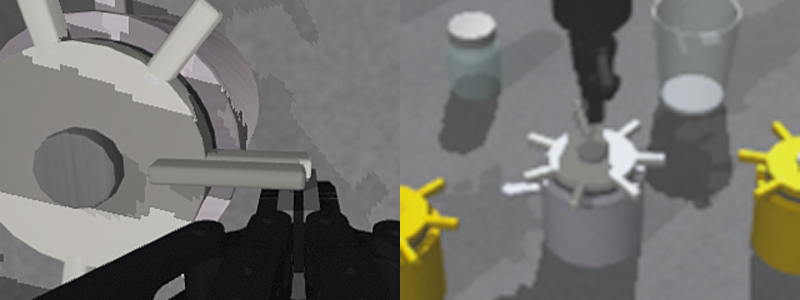

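The finger meets the long tab at crop (300,180) with about 1 N, and the wheel is turning while the tin stays put. I'll complete the pitch and rest.

>>> move_arm(claw=[1, 1, 1, 1, 1, 1, 1, 1, 1, 1], dp=[[0.021, 0.004, 0], [0.042, 0.008, 0], [0.064, 0.01, 0], [0.085, 0.012, 0], [0.107, 0.013, 0], [0.128, 0.012, 0], [0.15, 0.011, 0], [0.171, 0.009, 0], [0.193, 0.005, 0], [0.214, 0.001, 0]], rotation=[[0, 0, -0.0141], [0, 0, -0.0282], [0, 0, -0.0423], [0, 0, -0.0564], [0, 0, -0.0706], [0, 0, -0.0847], [0, 0, -0.0988], [0, 0, -0.1129], [0, 0, -0.127], [0, 0, -0.1411]])

```text
t: 10.45
eef_pos: [0.5403, 0.1152, 0.2571]
ee_rot: [-0.307, 0.952, -0.0, 0.0]
contact_force: [-0.3, 0.4, -1.1]
finger_gap: 0.002
```

>>> move_arm(claw=[1, 1, 1, 1, 1, 1, 1, 1, 1, 1], dp=[[0, 0, 0], [0, 0, 0], [0, 0, 0], [0, 0, 0], [0, 0, 0], [0, 0, 0], [0, 0, 0], [0, 0, 0], [0, 0, 0], [0, 0, 0]], rotation=[[0, 0, 0], [0, 0, 0], [0, 0, 0], [0, 0, 0], [0, 0, 0], [0, 0, 0], [0, 0, 0], [0, 0, 0], [0, 0, 0], [0, 0, 0]])

```text
t: 11.7
eef_pos: [0.5403, 0.1153, 0.257]
ee_rot: [-0.307, 0.952, -0.0, 0.0]
contact_force: [0.2, -0.3, 0.8]
finger_gap: -0.001
```

Run:
```python
from h import *
s=telemetry.sense(); np.savez('pics/s4.npz',p=s['eef_pos'],q=s['ee_rot']); print(s['t'],s['eef_pos'],s['ee_rot'],s['contact_force'],s['torque'],s['joint_positions'])
c=shot('wrist','w4.png'); d=shot('side','side4.png')
r=lambda i:cv2.resize(i[:,:,::-1],(400,300),interpolation=2)
cv2.imwrite('pics/m4.png',np.hstack([r(c['img'][100:340,80:400]),r(d['img'][130:235,250:390])]))
```

```text
11.7 [0.54033491 0.11531122 0.25695356] [-3.06557875e-01  9.51852021e-01 -3.55331774e-08  5.19472761e-06] [ 0.18087023 -0.33457961  0.77497638] [-0.01555215 -0.04016364  0.01356048] [ 2.10252778e-01  2.17329743e-01 -2.56733190e-01  1.09672305e+00
  9.80177221e-07 -4.12896576e-01]
```

View pics/m4.png

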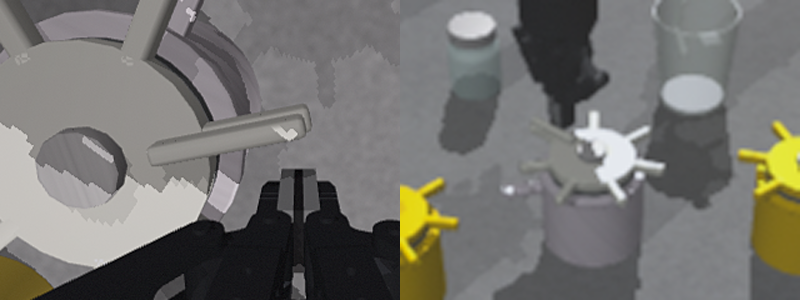

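The long tab snapped ahead of the finger and rests clear of it, now one click short, with the tin unmoved. I'll make the same sweep again for the last click.

>>> move_arm(claw=[1, 1, 1, 1, 1, 1, 1, 1, 1, 1], dp=[[0.022, 0.004, 0], [0.043, 0.008, 0], [0.065, 0.01, 0], [0.087, 0.012, 0], [0.109, 0.013, 0], [0.132, 0.012, 0], [0.154, 0.011, 0], [0.176, 0.008, 0], [0.197, 0.005, 0], [0.219, 0, 0]], rotation=[[0, 0, -0.0144], [0, 0, -0.0289], [0, 0, -0.0433], [0, 0, -0.0578], [0, 0, -0.0722], [0, 0, -0.0867], [0, 0, -0.1011], [0, 0, -0.1156], [0, 0, -0.13], [0, 0, -0.1444]])

```text
t: 13.05
eef_pos: [0.5136, 0.0963, 0.257]
ee_rot: [-0.513, 0.858, 0.0, 0.0]
contact_force: [-1.0, 0.8, 0.9]
finger_gap: -0.001
```

>>> move_arm(claw=[1, 1, 1, 1, 1, 1, 1, 1, 1, 1], dp=[[0.021, 0.004, 0], [0.042, 0.008, 0], [0.064, 0.01, 0], [0.085, 0.012, 0], [0.107, 0.013, 0], [0.128, 0.012, 0], [0.15, 0.011, 0], [0.171, 0.009, 0], [0.193, 0.005, 0], [0.214, 0.001, 0]], rotation=[[0, 0, -0.0141], [0, 0, -0.0282], [0, 0, -0.0423], [0, 0, -0.0564], [0, 0, -0.0706], [0, 0, -0.0847], [0, 0, -0.0988], [0, 0, -0.1129], [0, 0, -0.127], [0, 0, -0.1411]])

```text
t: 14.3
eef_pos: [0.4982, 0.0678, 0.257]
ee_rot: [-0.689, 0.724, -0.0, 0.0]
contact_force: [-0.0, 0.7, 0.6]
finger_gap: 0.001
```

Run:
```python
from h import *
s=telemetry.sense(); np.savez('pics/s5.npz',p=s['eef_pos'],q=s['ee_rot']); print(s['t'],s['eef_pos'],s['ee_rot'],s['contact_force'],s['torque'])
c=shot('wrist','w5.png'); d=shot('side','side5.png')
r=lambda i:cv2.resize(i[:,:,::-1],(400,300),interpolation=2)
cv2.imwrite('pics/m5.png',np.hstack([r(c['img'][100:340,80:400]),r(d['img'][130:235,250:390])]))
```

```text
14.3 [0.49824268 0.06782864 0.25697967] [-6.89455434e-01  7.24328105e-01 -1.47854979e-05  2.64945109e-05] [-0.04679199  0.67792103  0.64178983] [-0.00430705 -0.00581698  0.05821336]
```

View pics/m5.png

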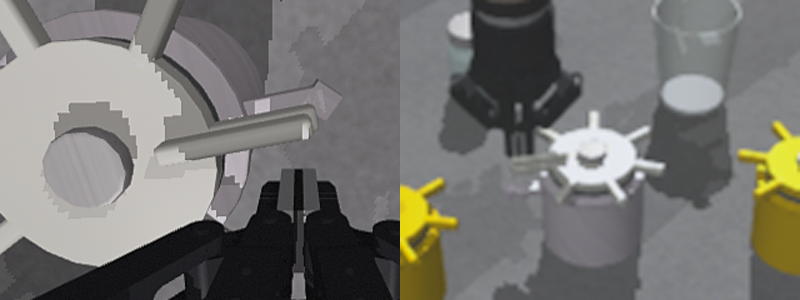

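The ridged tab at crop (240,135) is now above the pointer at crop (300,97) and clear of the finger. I'll lift straight up and back away.

>>> move_arm(claw=[1, 1, 1, 1, 1, 1, 1, 1, 1, 1], dp=[[0, 0, -0.03], [0, 0, -0.1], [0, 0, -0.2], [0, 0, -0.32], [0, 0, -0.44], [0, 0, -0.58], [0, 0, -0.72], [0, 0, -0.86], [0, 0, -0.95], [0, 0, -0.95]], rotation=[[0, 0, 0], [0, 0, 0], [0, 0, 0], [0, 0, 0], [0, 0, 0], [0, 0, 0], [0, 0, 0], [0, 0, 0], [0, 0, 0], [0, 0, 0]])

```text
t: 15.65
eef_pos: [0.4985, 0.068, 0.4008]
ee_rot: [-0.689, 0.725, -0.001, 0.001]
contact_force: [-0.4, 0.0, -0.4]
finger_gap: -0.003
```

Run:
```python
from h import *
s=telemetry.sense(); np.savez('pics/s6.npz',p=s['eef_pos'],q=s['ee_rot']); print(s['t'],s['eef_pos'],s['contact_force'],s['qd'].round(3))
c=shot('wrist','w6.png'); d=shot('side','side6.png')
a=cv2.imread('pics/side0.png').astype(int); b=cv2.imread('pics/side6.png').astype(int)
r=lambda i:cv2.resize(i[:,:,::-1],(400,300),interpolation=2)
cv2.imwrite('pics/m6.png',np.hstack([r(c['img'][60:360,60:460]),r(d['img'][90:360,200:560])]))
```

```text
15.65 [0.49851764 0.06800433 0.40082249] [-0.3997685   0.04831273 -0.36436477] [-0.001  0.012 -0.042 -0.018 -0.003  0.002]
```

View pics/m6.png

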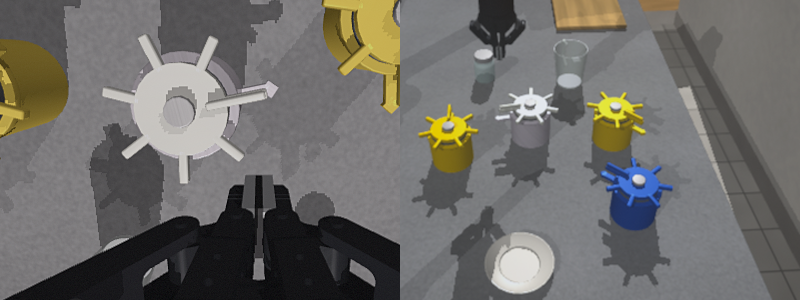

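The wheel's long ridged tab, tip at (267,92), lies over the pointer tip at (278,90). The hand is clear and everything else stands as before. I'll run a numeric check and hand in.

Run:
```python
from h import *
s=np.load('pics/s6.npz'); f=lambda x,y,z:wat('w6.png',s,(60+x,60+y),z)[:2]
c=f(180,112,.11)
for n,p in dict(long=f(267,92,.111),ptr=f(278,90,.074)).items():
    d=p-c; print(n,c.round(4),np.hypot(*d).round(4),np.degrees(np.arctan2(d[1],d[0])).round(1))
print(hand_in())
```

```text
long [0.5665 0.0456] 0.0764 -169.9
ptr [0.5665 0.0456] 0.0872 -173.2
the job is handed in; nothing more can be done
None
```

The day wheel is two clicks further on, its long ridged tab rests over the tin's pointer, and I've handed the job in. It started two clicks short. With the gripper shut and its fingertips in the gap behind the long tab, I pushed the tab anticlockwise one click at a time. The wheel snapped ahead of the finger each time and came to rest before I went on.

- **Touch and time:** the force readings after each move, up to the last lift, showed only about 1 to 2 N. The arm was clear of the tin at 15.7 s.
- **Final alignment:** the last wrist picture puts the long tab at about -170° and the pointer at about -173°. That 3° gap is within pixel and calibration error and far below one click (51°).
- **Tin position:** its centre measured (0.567, 0.046) at the end against (0.568, 0.047) before pushing, so it did not shift measurably.
- **Surroundings:** the jug, saucer, jar and look-alikes looked undisturbed in the last side view. I judged that by eye and did not measure it.

No check failed.

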